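# Set out the dust-port fitting job

## Robot

A 6-joint arm with a two-finger parallel gripper is mounted at the origin on a cart in front of the work surface, level with it; the furniture and walls round the work are solid. World frame = base frame: x ahead of the robot, y to its left, z up, the work surface at z = 0. Lengths are in mm, angles in rad, forces in N, time in s.
With the tool pointing down it reaches from about 350 to 875 mm from the base axis. Payload 4.2 kg.
Tool frame: the origin (TCP) lies midway between the tips of the shut fingers; the grasp point (between the pads) lies 19 mm behind it; z points along the fingers, y is the line along which they close (so a half turn about z gives the same grasp; the last joint's range is limited). The gripper opens to 85 mm and grips with 20 to 120 N. Pads are 22 mm wide; open, the fingers measure 114 mm over their backs; the gripper's body (76 mm by 85 mm) begins 54 mm behind the grasp point. The pads swing forward as they close: fully open they stand 13 mm farther back than shut.
Start: joints at [1.37, 0.385, 0.008, 0, -1.194, -0.259], TCP at [277.322, 560.082, 231.312] pointing down, gripper open.
Joint ranges: [-3.14, 3.14], [-1.21, 2.06], [-1.07, 1.41], [-3.16, 2.05], [-2.99, -0.16], [-3.1, 3.1]. Speed limits (rad/s): [2.79, 2.79, 3.14, 3.14, 3.14, 3.14].

## Interface

Orientations are given as a unit quaternion [x, y, z, w].
In Python, from bench import * gives the robot as it stands.
- The arm moves only by the tool drive_tool, never from a script. Its argument "plan" is a list that holds one entry, the list of rows, each a list of 5 numbers: the closure, from -1 (fully open) to 1 (shut), then the shift along the world's x, y, z in mm, then the turn about the world's z in degrees. A call has 1 to 20 rows; each row shifts and turns the commanded pose from where the row before left it; what a row does not reach is not made up. A row lasts 1/12 s, in which the tool goes at most 41.7 mm and 7.16 degrees, less where a joint would pass 70% of its speed; a pose out of reach is approached as far as the arm can. A call is refused whole if a number of a shift passes 41.7 or a number of a turn 7.16, either way. A call with a gripper value outside its range is refused whole. The fingers move at their own pace and stop on an object; the grip force is fixed at half the most. Time passes only in rows, so rows that do not move let the fingers close. It gives the time, the measured TCP pose, the force, the opening and the grip force at its end, in the units of the state.
- read_state(): the state, without advancing time (a new reading comes with each control period).
- get_image(name): name is "scene" or "top"; returns (picture, depth): 384x512x3 uint8, red, green, blue; 384x512 float32, mm along the optical axis (not along the pixel's ray), 0 where there is no reading.
- camera_model(name): a dict with "fx", "fy", "cx", "cy" (pixels), "distortion" ([k1, k2, p1, p2, k3] as OpenCV has them; the pictures are not rectified), "R" (3x3) and "t" (3): a world point X has camera coordinates R X + t. Camera axes: x right, y down, z forward; pixel columns grow to the right and rows downward; lengths in mm; the calibration is good to about 2 mm. A picture is of the moment at which its call begins. camera_model takes no time and is no camera call.
- job_done(): hands the job in; it is judged then, once.
The state is a dict: "clock": time; "joints": joint angles; "joint_vel": joint speeds; "joint_efforts": joint torques, N m; "position": TCP position; "ee_rot": TCP orientation; "contact_force": force on the tool from outside, world axes, zero at the start; "wrist_torque": the same for the moment, N m; "gripper_width": finger opening in mm; "grasp_force": force on a finger pad.
Only numpy, scipy, OpenCV 4.12 (cv2) and the standard library are available. Lean on these libraries where they do the work, as an engineer would, in place of code of your own. Each camera call takes 0.05 s, during which the arm holds its last target. There are 200 camera calls.

## Task

Set out the dust-port job on the bench: stand the hose reducer, tapered end down, loosely in the mouth of the dust port, then the blanking plug the same way in the top of the reducer, letting each come to rest without pressing it tight. Stand the box of screws flat on the bench to the left of the port (seen from the robot), centred on it and square with its flange, long side running front to back, with a gap of about 10 cm between flange and box; lay the screwdriver front to back along the middle of that gap, its middle level with the port's, touching neither. Leave the tape measure and the chalk reel where they are.

Things in the scene. Friction and masses are not known exactly. Their poses are not given: they have to be found in the camera images.
- dust_port: Grey dust port fixed to the bench: square flange 110 x 110 x 6 mm, sides along x and y, with a round central collar, 66 mm outside, rim 60 mm high. Its mouth is a tapered socket open upward, 56 mm wide at the rim, 44 mm at 40 mm depth. Origin: centre of the flange's underside; z up, x away from the robot (within 0.3 rad), y left.
- reducer: Grey hose reducer standing upright, the wider of two round plastic parts, 90 mm high, 90 g, open at the top. Lower 40 mm tapered, 43 mm outside at the foot to 55 mm; above a straight ribbed cuff, 55 mm. Socket in its top: 46 mm at the rim, 34 mm 40 mm down. Origin: centre of the foot, z up its axis. Resting in the port its foot is about 17 mm above the bench and 47 mm stand out.
- hose_plug: Grey blanking plug standing upright, the narrower of two round plastic parts, 85 mm high, 60 g, top closed. Lower 40 mm tapered, 33 mm outside at the foot to 45 mm; above a straight ribbed cuff, 45 mm. Origin: centre of the foot, z up its axis. Resting in the reducer its foot is about 47 mm above the reducer's foot and 42 mm stand out.
- screw_box: Closed red and white cardboard box of screws, 62 mm (x) x 105 mm (y) x 60 mm (z), 0.48 kg, lying flat; origin: centre of the underside, y along its length.
- screwdriver: Screwdriver with red handle lying on the bench, 217 mm long, 85 g; origin: middle of its length on the underside; y runs along it towards the handle, z up. The handle, 25 to 28 mm thick, reaches from 10 to 108 mm along +y, the 6 mm shank the other way; balance point about 45 mm along +y.
- tape_measure: Yellow and black tape measure standing on the bench, 41 x 89 x 70 mm, a bystander; origin: centre of the underside.
- chalk_reel: Blue chalk line reel, 52 x 135 x 55 mm (length along y), a bystander in front of the port; origin: centre of the underside.
Things that resemble listed ones, but are neither listed nor needed, are in the scene too. What is shaped like the hose_plug but pink or turquoise is not meant. Of the things that look like the screw_box, the largest one is meant.

How it is judged:
By the outcome, as a careful person would: the job done as asked, in the order asked, and still so for the second after the job is handed in, with the robot touching nothing.
It also fails if it takes over 120 s, if anything falls off the work surface, if the arm or the gripper's body presses on something with over 40 N, if the wrist force passes 120 N, or if a joint passes its speed limit or range.

## Working session

There is one attempt and no reset: what is moved stays moved. The work goes in short steps, Python scripts to look and compute and a tool call to move; the robot and the scene stay as the last step left them, time stands still between calls to the robot, and variables do not carry over. Pictures are saved under pics/ and viewed, at most 14 in all, crops included, and the job is handed in when it is done.

Besides the shell and the picture viewer there is one more tool, called after ">>>" as name(argument=value, ...), one argument or row to a line, values as JSON. drive_tool: Moves the arm, as the interface text tells. Its arguments: {"type":"object","properties":{"plan":{"type":"array"}},"required":["plan"]}

```bash
mkdir -p pics; cat > h.py <<'E'
from bench import *
import numpy as np, cv2
def snap(n,save=None):
    p,d=get_image(n)
    if save: cv2.imwrite('pics/'+save,p[:,:,::-1])
    np.savez('last_%s.npz'%n,p=p,d=d)
    return p,d
def last(n):
    z=np.load('last_%s.npz'%n); return z['p'],z['d']
def K(n):
    m=camera_model(n); return m,np.array([[m['fx'],0,m['cx']],[0,m['fy'],m['cy']],[0,0,1.]]),np.array(m['distortion'],float),np.array(m['R']),np.array(m['t'],float).ravel()
def cloud(n,d):
    m,k,D,R,t=K(n); h,w=d.shape
    u,v=np.meshgrid(np.arange(w),np.arange(h))
    q=cv2.undistortPoints(np.stack([u,v],-1).reshape(-1,1,2).astype(float),k,D).reshape(h,w,2)
    c=np.concatenate([q,np.ones((h,w,1))],-1)*d[...,None]
    X=(c-t)@R; X[d<=0]=np.nan
    return X
def ray(n,uv,z):
    m,k,D,R,t=K(n)
    q=cv2.undistortPoints(np.array(uv,float).reshape(-1,1,2),k,D).reshape(-1,2)
    r=np.c_[q,np.ones(len(q))]@R; o=-R.T@t
    return o+r*((z-o[2])/r[:,2:3])
E
python3 - <<'E'
from h import *
a,_=snap('top','t1.png'); b,_=snap('scene','s1.png')
for n in('top','scene'):
    m,k,D,R,t=K(n); print(n,m['fx'],D,(-R.T@t).round(),R.round(2).tolist())
s=read_state(); print({k:np.round(v,3).tolist() for k,v in s.items()})
E
```

```text
top 496.5545269367382 [0.04197275 0.         0.         0.         0.        ] [ 139.  -39. 1719.] [[0.1, -0.99, 0.0], [-0.97, -0.1, -0.23], [0.23, 0.02, -0.97]]
scene 433.7525541307247 [-0.02250758  0.          0.          0.          0.        ] [-496. -933.  722.] [[0.67, -0.74, -0.01], [-0.34, -0.3, -0.89], [0.66, 0.6, -0.45]]
{'clock': 0.1, 'joints': [1.37, 0.386, 0.007, -0.0, -1.194, -0.259], 'joint_vel': [0.003, -0.001, 0.003, 0.003, 0.001, 0.001], 'joint_efforts': [-0.001, -39.332, 18.893, 4.198, -0.003, 0.0], 'position': [277.107, 559.642, 230.317], 'ee_rot': [0.974, -0.228, -0.0, 0.001], 'contact_force': [-0.413, -0.103, 0.087], 'wrist_torque': [-0.027, -0.026, 0.001], 'grasp_force': 0.0, 'gripper_width': 85.313}
```

View pics/t1.png

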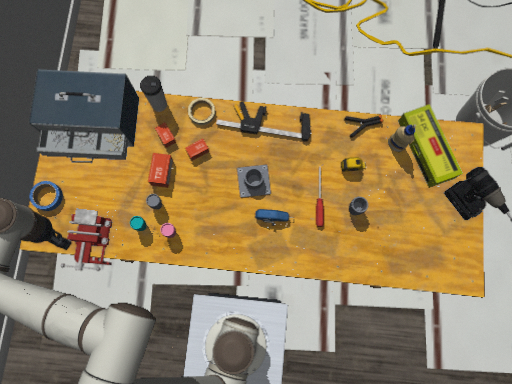

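View pics/s1.png

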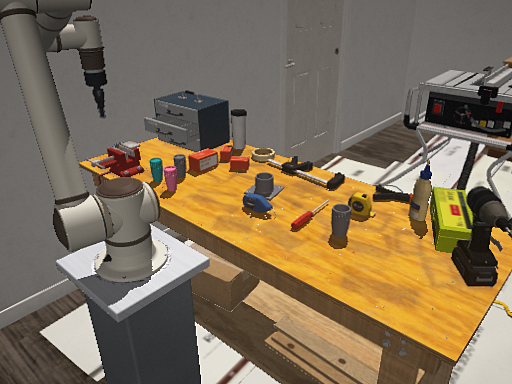

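The top view shows the port at (254,180), reducer (359,206), plug (153,201), largest red box (160,169), screwdriver (320,200), chalk reel (272,216) and tape (352,164). The pink and turquoise decoys are at (168,230) and (138,224), and the smaller red boxes at (197,149) and (166,135). The scene view agrees.

```bash
cat > m.py <<'E'
from h import *
def blobs(n,zmin=4,zmax=150,box=(250,1000,-700,700)):
    p,d=last(n); X=cloud(n,d)
    m=(X[...,2]>zmin)&(X[...,2]<zmax)&(X[...,0]>box[0])&(X[...,0]<box[1])&(X[...,1]>box[2])&(X[...,1]<box[3])
    k,l,st,c=cv2.connectedComponentsWithStats(m.astype(np.uint8),connectivity=4)
    for i in range(1,k):
        if st[i,4]<12: continue
        P=X[l==i]; z=np.percentile(P[:,2],97); T=P[P[:,2]>z-8]
        r=cv2.minAreaRect(T[:,:2].astype(np.float32)); 
        print(n,'px',c[i].round(),'n',st[i,4],'ztop',z.round(1),'topc',T[:,:2].mean(0).round(1),'rect',np.round(r[0],1),np.round(r[1],1),round(r[2],1),'rgb',p[l==i].mean(0).round())
if __name__=='__main__':
    blobs('top')
    p,d=last('top');X=cloud('top',d)
    # bench plane check
    for u,v in[(230,230),(330,130),(120,180),(300,250),(220,200),(200,200)]: print((u,v),X[v,u].round(1))
    blobs('scene')
E
python3 m.py
```

```text
top px [ 99. 139.] n 2612 ztop 140.2 topc [637.4 526.5] rect [694.7 572.6] [263.4 260.8] 1.9 rgb [98. 98. 95.]
top px [158. 102.] n 287 ztop 144.9 topc [788.9 360.7] rect [790.  361.6] [18.8 57.6] 26.7 rgb [73. 69. 62.]
top px [200. 111.] n 372 ztop 32.0 topc [798.3 216.7] rect [796.3 214. ] [96.3 94.3] 7.0 rgb [154. 137.  99.]
top px [266. 123.] n 1338 ztop 34.2 topc [777.9 -32.2] rect [781.2 -28.6] [320.4 108.2] 85.4 rgb [107.  97.  81.]
top px [426. 146.] n 3132 ztop 124.2 topc [ 738.5 -492.9] rect [ 739.9 -495.2] [61.6 32.8] 48.9 rgb [128. 125.  46.]
top px [169. 112.] n 12 ztop 11.0 topc [784.2 330.8] rect [784.  332.2] [12.3 15.6] 8.3 rgb [94. 72. 37.]
top px [364. 123.] n 343 ztop 31.5 topc [ 810.9 -374.5] rect [ 813.9 -379.5] [ 73.3 126.8] 22.2 rgb [64. 52. 39.]
top px [267. 118.] n 12 ztop 11.9 topc [799.6 -26.1] rect [800.2 -26.7] [11.3 18.8] 36.5 rgb [160. 119.  49.]
top px [165. 135.] n 304 ztop 50.6 topc [689.3 329.9] rect [689.6 330.2] [75.  41.6] 35.9 rgb [158.  76.  53.]
top px [145. 128.] n 16 ztop 9.1 topc [716.4 412.2] rect [717.  412.4] [17.5 11.3] 6.8 rgb [197. 1
[... 9533 characters left out ...]
105.  55.  51.]
scene px [296. 167.] n 918 ztop 30.2 topc [782.6   9.3] rect [788.2  36.6] [454.9 112.4] 86.2 rgb [99. 87. 71.]
scene px [169. 170.] n 804 ztop 86.7 topc [379.6 316.1] rect [374.3 304.5] [154.1 133.3] 57.8 rgb [90. 80. 80.]
scene px [261. 193.] n 995 ztop 61.1 topc [525.8 -26.4] rect [505.  -31.7] [196.   64.1] 27.3 rgb [77. 76. 82.]
scene px [438. 213.] n 3496 ztop 125.6 topc [ 734.1 -504.7] rect [ 734.1 -501.8] [37.3 50.8] 3.1 rgb [117. 108.  39.]
scene px [350. 212.] n 1000 ztop 90.6 topc [ 493.5 -365.4] rect [ 493.7 -365.8] [56.2 54.5] 67.5 rgb [96. 79. 47.]
scene px [305. 217.] n 231 ztop 28.3 topc [ 462.2 -245.2] rect [ 468.  -243.4] [99.5 20.2] 5.4 rgb [158.  68.  52.]
```

```bash
python3 - <<'E'
import cv2,numpy as np
a=cv2.imread('pics/t1.png'); cv2.imwrite('pics/t1c.png',cv2.resize(a[125:245,125:325],None,fx=4,fy=4,interpolation=cv2.INTER_CUBIC))
E
```

```text
(no output)
```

View pics/t1c.png

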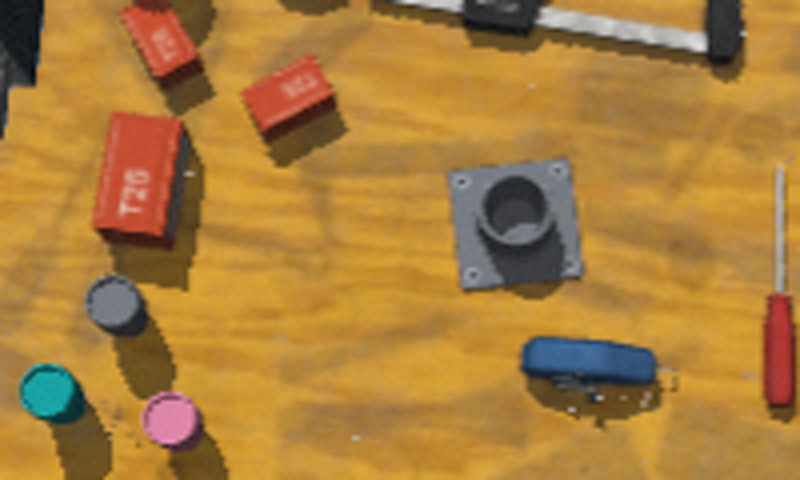

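Positions are good. One more refinement by colour contours before moving.

```bash
cat > r.py <<'E'
from h import *
def comp(mask,uv):
    k,l,st,c=cv2.connectedComponentsWithStats(mask.astype(np.uint8),connectivity=4)
    i=min(range(1,k),key=lambda i:np.hypot(*(c[i]-uv))-(st[i,4]>60)*1000)
    return (l==i)
def edge(m):
    c=max(cv2.findContours(m.astype(np.uint8),cv2.RETR_EXTERNAL,cv2.CHAIN_APPROX_NONE)[0],key=len); return c.reshape(-1,2)
def win(m,x0,x1,y0,y1):
    o=np.zeros_like(m); o[y0:y1,x0:x1]=m[y0:y1,x0:x1]; return o
def rect(n,m,z):
    P=ray(n,edge(m),z)[:,:2]; r=cv2.minAreaRect(P.astype(np.float32)); return np.round(r[0],1),np.round(r[1],1),round(r[2],2)
def hsv(p): return [x.astype(int) for x in cv2.split(cv2.cvtColor(p,cv2.COLOR_RGB2HSV))]
def red(p):
    H,S,V=hsv(p); return ((H<8)|(H>172))&(S>120)&(V>90)
def gray(p):
    H,S,V=hsv(p); return (S<75)
E
python3 - <<'E'
from r import *
n='top';p,d=last(n);H,S,V=hsv(p);X=cloud(n,d)
g=comp(win(gray(p),228,280,155,215),(254,180)); print('flange',rect(n,g,6),g.sum())
T=ray(n,edge(g),6)[:,:2]; print(T.max(0),T.min(0))
b=comp(win(red(p),140,180,145,195),(160,168)); print('box red z60',rect(n,b,60),b.sum())
s=comp(win(red(p),305,335,190,230),(320,212)); print('handle z14',rect(n,s,14))
sh=win((S<110)&(X[...,2]>-20),312,330,160,199); e=np.argwhere(comp(sh,(320,180)))[:,::-1]; P=ray(n,e,4)[:,:2]; print('shank far',P[P[:,0].argmax()],P[P[:,0].argmin()])
# circles: tops
for nm,w,z,uv in [('reducer',(340,380,190,225),90,(359,206)),('plug',(142,165,190,212),85,(153,201))]:
    gm=comp(win(gray(p),*w),uv); Q=ray(n,edge(gm),z)[:,:2]; print(nm,gm.sum(),cv2.minEnclosingCircle(Q.astype(np.float32)),Q.mean(0))
for nm,c,z in [('reducer',(494,-363),90),('plug',(439,327),85),('rim',(560,1),60)]:
  for n in('top','scene'):
    p,d=last(n);X=cloud(n,d);zz=X[...,2]; m=(np.hypot(X[...,0]-c[0],X[...,1]-c[1])<45)&(abs(zz-z-(4 if n=='top' else 0))<9)
    Q=X[m][:,:2]; print(nm,n,m.sum(),np.array(cv2.minEnclosingCircle(Q.astype(np.float32))[0]).round(1),((np.percentile(Q,2,0)+np.percentile(Q,98,0))/2).round(1))
E
```

```text
flange (array([560.3,  -1.1]), array([109.5, 108.6]), 12.35) 914
[621.56651604  61.94072479] [499.34427613 -63.90116888]
box red z60 (array([557.9, 325.3]), array([ 61.1, 102.4]), 88.53) 480
handle z14 (array([ 471.1, -241.3]), array([95.8, 24.4]), 4.08)
shank far [ 634.29843154 -232.98857719] [ 524.467222   -237.15580627]
reducer 271 ((487.84869384765625, -358.49395751953125), 34.48698806762695) [ 488.96812857 -358.04514921]
plug 180 ((434.8987121582031, 321.6671447753906), 29.128887176513672) [436.13036309 321.75007529]
reducer top 80 [ 494.7 -364.3] [ 493.1 -363.5]
reducer scene 134 [ 495.8 -366.8] [ 493.6 -364.9]
plug top 113 [439.3 327.5] [439.3 327.5]
plug scene 74 [439.5 323.1] [440.5 325.3]
rim top 95 [ 5.602e+02 -1.000e-01] [559.6   0.6]
rim scene 125 [561.5  -3.2] [559.3  -3. ]
```

>>> drive_tool(
  plan=[
    [[-1,20,-35,0,2.64],[-1,20,-35,0,2.64],[-1,20,-35,0,2.64],[-1,20,-35,0,2.64],[-1,20,-35,0,2.64],[-1,20,-35,0,2.64],[-1,20,-35,0,2.64],[-1,20,-35,0,2.64],[-1,20,-35,0,2.64],[-1,20,-35,0,2.64],[-1,2,-37,0,0],[-1,2,-37,0,0],[-1,2,-37,0,0],[-1,2,-37,0,0],[-1,2,-37,0,0],[-1,2,-37,0,0],[-1,0,-37,0,0],[-1,0,-37,0,0],[-1,0,-37,0,0],[-1,0,-37,0,0]],
  ],
)

```text
clock: 1.77
position: [488.7, -161.6, 231.1]
ee_rot: [1.0, 0.001, -0.0, -0.0]
contact_force: [0.9, -0.7, -1.3]
gripper_width: 85.3
grasp_force: 0.0
```

>>> drive_tool(
  plan=[
    [[-1,1,-34,0,0],[-1,1,-34,0,0],[-1,1,-34,0,0],[-1,1,-34,0,0],[-1,1,-34,0,0],[-1,0,-34,0,0],[-1,0,0,-20,0],[-1,0,0,-30,0],[-1,0,0,-30,0],[-1,0,0,-30,0],[-1,0,0,-25,0],[-1,0,0,-18,0],[-1,0,0,-15,0],[-1,0,0,-15,0],[-1,0,0,0,0],[1,0,0,0,0],[1,0,0,0,0],[1,0,0,0,0],[1,0,0,0,0],[1,0,0,0,0]],
  ],
)

```text
clock: 3.43
position: [495.2, -364.3, 49.7]
ee_rot: [1.0, 0.001, 0.001, 0.001]
contact_force: [0.4, -0.5, 2.8]
gripper_width: 52.9
grasp_force: 63.2
```

>>> drive_tool(
  plan=[
    [[1,0,0,15,0],[1,0,0,30,0],[1,0,0,35,0],[1,0,0,30,0],[1,0,0,15,0],[1,4,20,0,0],[1,6,33,0,0],[1,6,33,0,0],[1,6,33,0,0],[1,6,33,0,0],[1,6,33,0,0],[1,6,33,0,0],[1,6,33,0,0],[1,6,33,0,0],[1,6,33,0,0],[1,6,33,0,0],[1,2,13,0,0],[1,0,0,0,0],[1,0,0,0,0]],
  ],
)

```text
clock: 5.02
position: [560.0, -0.5, 173.2]
ee_rot: [1.0, 0.001, -0.0, 0.0]
contact_force: [0.3, -0.2, -0.8]
gripper_width: 53.0
grasp_force: 63.2
```

```bash
python3 - <<'E'
from r import *
a,_=snap('top'); b,d=snap('scene')
A=cv2.resize(a[130:230,190:330],None,fx=4,fy=4); B=cv2.resize(b[100:230,200:340],None,fx=3,fy=3)
cv2.imwrite('pics/s2.png',B[:,:,::-1])
print(np.round(read_state()['position'],1),read_state()['contact_force'])
X=cloud('scene',d); 
for zl,zh in((135,150),(150,180),(180,190)):
    m=(np.hypot(X[...,0]-560,X[...,1])<60)&(X[...,2]>zl)&(X[...,2]<zh); Q=X[m]; print(zl,m.sum(),np.percentile(Q,2,0).round(1),np.percentile(Q,98,0).round(1))
E
```

```text
[559.9  -1.8 173.2] [-0.00418181  0.64985353 -0.42476232]
135 53 [535.4 -27.1 135.5] [568.6  14.6 149.3]
150 118 [532.9 -30.7 151. ] [570.1  14.5 179.3]
180 48 [532.3 -39.2 180.4] [560.9  32.9 189.8]
```

View pics/s2.png

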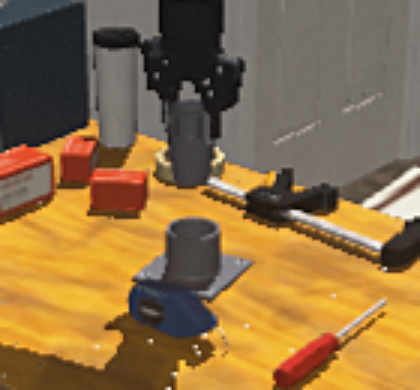

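The scene view shows the reducer hanging upright over the port (reducer near crop (189,145), port rim (193,235)). Lowering.

>>> drive_tool(
  plan=[
    [[1,0,0,-20,0],[1,0,0,-30,0],[1,0,0,-20,0],[1,0,0,-10,0],[1,0,0,-8,0],[1,0,0,-3,0],[1,0,0,-3,0],[1,0,0,0,0]],
  ],
)

```text
clock: 5.78
position: [560.8, -1.1, 79.8]
ee_rot: [1.0, 0.0, 0.001, -0.0]
contact_force: [0.6, -0.5, -0.8]
gripper_width: 52.7
grasp_force: 63.2
```

>>> drive_tool(
  plan=[
    [[1,0,0,-2,0],[1,0,0,-2,0],[1,0,0,-2,0],[1,0,0,0,0],[1,0,0,0,0]],
  ],
)

```text
clock: 6.2
position: [560.6, -1.2, 73.5]
ee_rot: [1.0, 0.001, 0.0, 0.0]
contact_force: [-0.5, -3.8, -0.6]
gripper_width: 52.5
grasp_force: 63.2
```

>>> drive_tool(
  plan=[
    [[1,0,-1,0,0],[1,0,0,-1.5,0],[1,0,0,-1,0],[1,0,0,0,0],[1,0,0,0,0]],
  ],
)

```text
clock: 6.62
position: [560.4, -1.8, 70.7]
ee_rot: [1.0, 0.001, 0.0, -0.0]
contact_force: [0.1, -0.8, -0.8]
gripper_width: 52.7
grasp_force: 63.2
```

>>> drive_tool(
  plan=[
    [[1,0,0,-1,0],[1,0,0,-1,0],[1,0,0,0,0],[1,0,0,0,0]],
  ],
)

```text
clock: 6.95
position: [560.6, -2.0, 68.9]
ee_rot: [1.0, 0.001, 0.0, 0.0]
contact_force: [1.4, -2.3, -1.7]
gripper_width: 53.3
grasp_force: 63.2
```

>>> drive_tool(
  plan=[
    [[0.4,0,0,0,0],[0,0,0,0,0],[-1,0,0,0,0],[-1,0,0,0,0],[-1,0,0,0,0],[-1,0,0,0,0],[-1,0,0,0,0],[-1,0,0,10,0],[-1,0,0,25,0],[-1,0,0,35,0],[-1,0,0,35,0],[-1,0,0,25,0],[-1,-10,30,0,0],[-1,-11,34,0,0],[-1,-11,34,0,0],[-1,-11,34,0,0],[-1,-11,34,0,0]],
  ],
)

```text
clock: 8.37
position: [505.6, 165.4, 199.9]
ee_rot: [1.0, 0.0, 0.001, -0.0]
contact_force: [0.4, 0.2, -1.3]
gripper_width: 85.3
grasp_force: 0.0
```

```bash
python3 - <<'E'
from r import *
a,da=snap('top'); b,d=snap('scene')
cv2.imwrite('pics/s3.png',np.hstack([cv2.resize(a[140:230,210:310],(400,360)),cv2.resize(b[150:240,210:310],(400,360))])[:,:,::-1])
for n,dd,o in(('top',da,4),('scene',d,0)):
    X=cloud(n,dd); m=(np.hypot(X[...,0]-560,X[...,1])<50)&(X[...,2]>75)&(X[...,2]<140); Q=X[m]; print(n,m.sum(),np.percentile(Q,2,0).round(1),np.percentile(Q,98,0).round(1))
print(read_state()['position'])
E
```

```text
top 171 [531.8 -25.9  75.6] [583.8  26.8 114.7]
scene 211 [532.8 -30.6  76.6] [585.4  21.2 110.1]
[505.33388969 167.87950809 199.95512674]
```

View pics/s3.png

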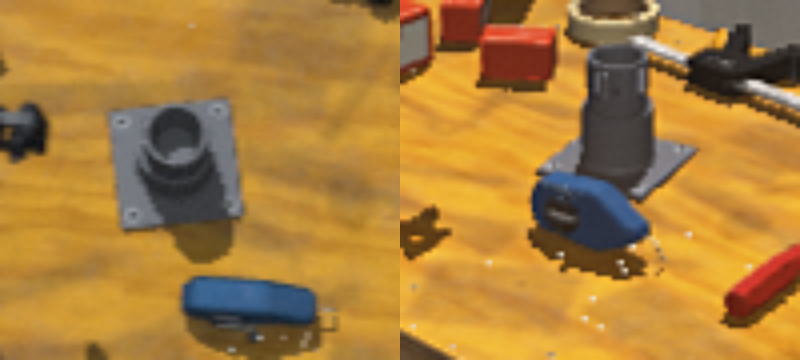

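The reducer stands upright in the port (left crop (175,140), right crop (617,95)), with its top about 108 mm up as expected. Next is the plug.

>>> drive_tool(
  plan=[
    [[-1,-13,32,0,0],[-1,-13,32,0,0],[-1,-13,32,0,0],[-1,-13,32,0,0],[-1,-13,32,0,0],[-1,-2,2,-18,0],[-1,0,0,-30,0],[-1,0,0,-35,0],[-1,0,0,-30,0],[-1,0,0,-20,0],[-1,0,0,-12,0],[-1,0,0,-7,0],[-1,0,0,0,0],[1,0,0,0,0],[1,0,0,0,0],[1,0,0,0,0],[1,0,0,0,0],[1,0,0,0,0],[1,0,0,0,0]],
  ],
)

```text
clock: 10.05
position: [440.0, 326.7, 48.3]
ee_rot: [1.0, 0.001, 0.001, -0.001]
contact_force: [-0.6, -0.2, 6.1]
gripper_width: 43.7
grasp_force: 60.8
```

>>> drive_tool(
  plan=[
    [[1,0,0,15,0],[1,0,0,30,0],[1,0,0,35,0],[1,0,0,30,0],[1,0,0,20,0],[1,6,-16,5,0],[1,11,-30,0,0],[1,11,-30,0,0],[1,11,-30,0,0],[1,11,-30,0,0],[1,11,-30,0,0],[1,11,-30,0,0],[1,11,-30,0,0],[1,11,-30,0,0],[1,11,-30,0,0],[1,11,-30,0,0],[1,4.7,-12,0,0],[1,0,0,0,0],[1,0,0,0,0]],
  ],
)

```text
clock: 11.63
position: [559.7, -2.3, 181.4]
ee_rot: [1.0, -0.0, -0.0, -0.0]
contact_force: [-0.2, -0.4, 0.3]
gripper_width: 43.7
grasp_force: 61.2
```

```bash
python3 - <<'E'
from r import *
b,d=snap('scene')
cv2.imwrite('pics/s4.png',cv2.resize(b[90:230,210:310],None,fx=4,fy=4)[:,:,::-1])
X=cloud('scene',d)
for c,zl,zh in((0,80,112),(0,120,165)):
    m=(np.hypot(X[...,0]-560,X[...,1])<35)&(X[...,2]>zl)&(X[...,2]<zh); Q=X[m]; print(m.sum(),np.percentile(Q,2,0).round(1),np.percentile(Q,98,0).round(1))
print(read_state()['position'])
E
```

```text
192 [532.9 -29.8  80.7] [586.1  22.2 110.6]
76 [540.6 -23.4 133.9] [567.8   7.2 163.9]
[559.64094957  -1.60345198 181.58276086]
```

View pics/s4.png

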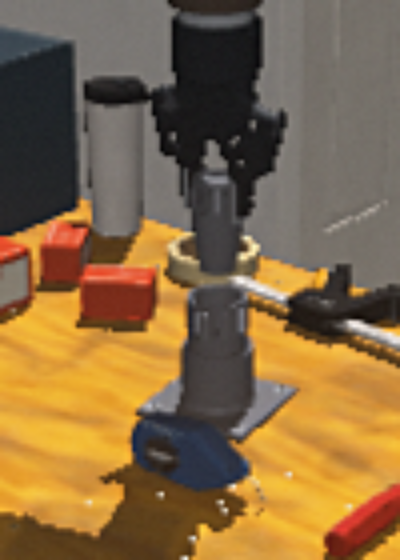

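The plug hangs upright over the reducer's mouth (plug foot at crop (217,270), socket (217,293)). Lowering.

>>> drive_tool(
  plan=[
    [[1,0,0,-15,0],[1,0,0,-15,0],[1,0,0,-8,0],[1,0,0,-6,0],[1,0,0,-4,0],[1,0,0,-4,0],[1,0,0,-3,0],[1,0,0,0,0],[1,0,0,0,0]],
  ],
)

```text
clock: 12.43
position: [560.2, -1.9, 127.1]
ee_rot: [1.0, 0.001, 0.0, 0.0]
contact_force: [0.7, -0.3, -0.3]
gripper_width: 43.7
grasp_force: 61.1
```

>>> drive_tool(
  plan=[
    [[1,0,0,-2,0],[1,0,0,-2,0],[1,0,0,-2,0],[1,0,0,-2,0],[1,0,0,0,0],[1,0,0,0,0]],
  ],
)

```text
clock: 12.93
position: [559.9, -2.0, 118.7]
ee_rot: [1.0, 0.0, -0.0, 0.0]
contact_force: [0.4, 0.9, -0.7]
gripper_width: 43.7
grasp_force: 61.1
```

>>> drive_tool(
  plan=[
    [[1,0,0,-1.5,0],[1,0,0,-1.5,0],[1,0,0,0,0],[1,0,0,0,0]],
  ],
)

```text
clock: 13.27
position: [560.0, -1.9, 115.7]
ee_rot: [1.0, 0.0, -0.0, 0.0]
contact_force: [0.3, 0.2, -0.6]
gripper_width: 43.8
grasp_force: 61.2
```

>>> drive_tool(
  plan=[
    [[1,0,0,-1.5,0],[1,0,0,0,0],[0.4,0,0,0,0],[0,0,0,0,0],[-1,0,0,0,0],[-1,0,0,0,0],[-1,0,0,0,0],[-1,0,0,0,0],[-1,0,0,0,0],[-1,0,0,10,0],[-1,0,0,30,0],[-1,0,0,35,0],[-1,0,0,25,0],[-1,0,30,0,0],[-1,0,35,0,0],[-1,0,35,0,0],[-1,0,35,0,0],[-1,0,35,0,0]],
  ],
)

```text
clock: 14.77
position: [559.9, 169.5, 215.5]
ee_rot: [1.0, 0.0, 0.001, -0.0]
contact_force: [0.2, 0.4, 0.1]
gripper_width: 85.4
grasp_force: 0.0
```

```bash
python3 - <<'E'
from r import *
a,da=snap('top'); b,d=snap('scene')
cv2.imwrite('pics/s5.png',np.hstack([cv2.resize(a[140:230,210:310],(400,360)),cv2.resize(b[130:220,210:310],(400,360))])[:,:,::-1])
for n,dd in(('top',da),('scene',d)):
  X=cloud(n,dd)
  for zl,zh in((80,105),(118,165)):
    m=(np.hypot(X[...,0]-560,X[...,1])<40)&(X[...,2]>zl)&(X[...,2]<zh); Q=X[m]; print(n,m.sum(),np.percentile(Q,2,0).round(1),np.percentile(Q,98,0).round(1))
n='top'; p=a
bm=comp(win(red(p),140,180,145,195),(160,168)); print('box red z60',rect(n,bm,60),bm.sum())
print(read_state()['position'])
E
```

```text
top 39 [531.4 -26.7  80.7] [558.9  26.7 104.4]
top 174 [537.8 -20.3 126.1] [578.7  19.9 157.8]
scene 103 [531.9 -31.   80.5] [577.4  11.8 103.9]
scene 162 [538.1 -26.3 120.2] [581.3  16.  153.1]
box red z60 (array([558.8, 324.7]), array([ 59.4, 104.2]), 88.36) 319
[560.27025077 172.29834031 215.06320153]
```

View pics/s5.png

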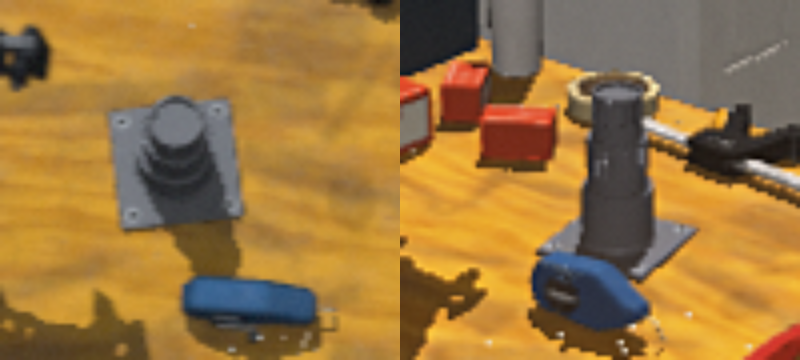

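The plug stands upright in the reducer (left crop (177,125), right crop (617,110)), with its top at about 150 mm. Next is the box.

>>> drive_tool(
  plan=[
    [[-1,0,32,0,-1.6],[-1,0,32,0,0],[-1,0,32,0,0],[-1,0,32,0,0],[-1,-1.5,29.5,-20,0],[-1,0,0,-35,0],[-1,0,0,-35,0],[-1,0,0,-35,0],[-1,0,0,-30,0],[-1,0,0,-20,0],[-1,0,0,-15,0],[-1,0,0,-12,0],[-1,0,0,0,0],[1,0,0,0,0],[1,0,0,0,0],[1,0,0,0,0],[1,0,0,0,0],[1,0,0,0,0],[1,0,0,0,0]],
  ],
)

```text
clock: 16.45
position: [559.4, 326.3, 14.1]
ee_rot: [1.0, -0.013, 0.001, -0.001]
contact_force: [-0.6, -0.3, 5.7]
gripper_width: 61.5
grasp_force: 68.6
```

>>> drive_tool(
  plan=[
    [[1,0,0,15,0],[1,0,0,35,0],[1,0,0,25,0],[1,0,0,10,0],[1,-6.3,-24.3,0,2.35],[1,-6.4,-24.2,0,2.3],[1,-6.4,-24.2,0,2.35],[1,-6.4,-24.2,0,2.3],[1,-6.4,-24.2,0,2.35],[1,-6.4,-24.2,0,2.3],[1,0,0,0,0],[1,0,0,-20,0],[1,0,0,-25,0],[1,0,0,-20,0],[1,0,0,-10,0],[1,0,0,0,0],[1,0,0,0,0]],
  ],
)

```text
clock: 17.87
position: [519.9, 180.1, 21.6]
ee_rot: [0.994, 0.108, -0.001, 0.001]
contact_force: [0.4, 0.5, -4.5]
gripper_width: 61.2
grasp_force: 67.9
```

```bash
python3 - <<'E'
from r import *
a,da=snap('top'); b,d=snap('scene')
cv2.imwrite('pics/s6.png',np.hstack([cv2.resize(a[120:210,170:270],(400,360)),cv2.resize(b[120:210,190:290],(400,360))])[:,:,::-1])
s=read_state();print(s['position'],s['ee_rot'],s['contact_force'])
E
```

```text
[521.08575919 180.93991301  23.22967106] [ 9.94121917e-01  1.08261048e-01  9.94418260e-04 -4.14224429e-04] [-0.28885486  0.97051083 -5.43679298]
```

View pics/s6.png

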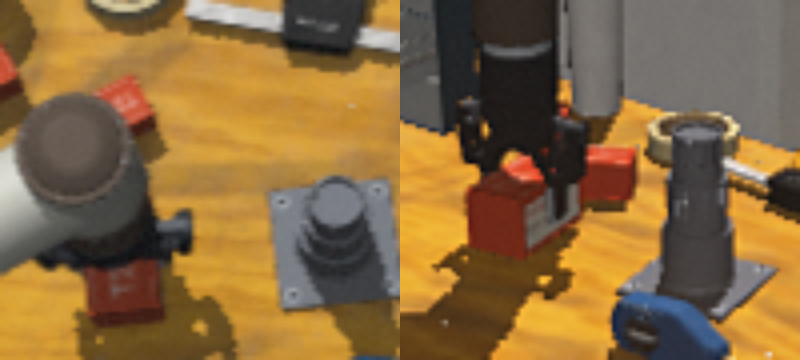

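The box hangs about 8 mm above the bench at its place (left crop (125,290), right crop (525,215)). Lower the rest and release.

>>> drive_tool(
  plan=[
    [[1,0,0,-4,0],[1,0,0,-3,0],[1,0,0,-1.5,0],[1,0,0,0,0],[1,0,0,0,0]],
  ],
)

```text
clock: 18.38
position: [520.4, 180.5, 14.2]
ee_rot: [0.994, 0.108, 0.0, -0.0]
contact_force: [-0.0, -0.3, -3.8]
gripper_width: 61.1
grasp_force: 68.1
```

>>> drive_tool(
  plan=[
    [[1,0,0,-1,0],[1,0,0,0,0],[0.4,0,0,0,0],[0,0,0,0,0],[-1,0,0,0,0],[-1,0,0,0,0],[-1,0,0,0,0],[-1,0,0,0,0],[-1,0,0,0,0],[-1,0,0,15,0],[-1,0,0,30,0],[-1,0,0,35,0],[-1,0,0,35,0],[-1,0,0,35,0],[-1,0,0,30,0],[-1,0,0,20,0],[-1,-8,-35,0,-2],[-1,-8,-35,0,-2],[-1,-8,-35,0,-2],[-1,-8,-35,0,-2]],
  ],
)

```text
clock: 20.05
position: [487.6, 39.1, 212.9]
ee_rot: [0.999, 0.038, 0.0, -0.0]
contact_force: [0.5, -0.3, 0.7]
gripper_width: 85.4
grasp_force: 0.0
```

>>> drive_tool(
  plan=[
    [[-1,0,-35,0,0],[-1,0,-35,0,0],[-1,0,-35,0,0],[-1,0,-35,0,0],[-1,0,0,0,0]],
  ],
)

```text
clock: 20.47
position: [487.6, -104.0, 212.7]
ee_rot: [0.999, 0.036, -0.0, 0.0]
contact_force: [-0.3, -0.8, 0.4]
gripper_width: 85.6
grasp_force: 0.0
```

```bash
python3 - <<'E'
from r import *
a,da=snap('top','t7.png'); snap('scene'); n='top'
s=read_state();print(s['position'],s['ee_rot'])
g=comp(win(gray(a),228,280,155,215),(254,180)); print('flange',rect(n,g,6),g.sum())
b=comp(win(red(a),170,225,157,215),(198,185)); print('box',rect(n,b,60),b.sum())
h=comp(win(red(a),305,335,190,230),(320,212)); print('handle z14',rect(n,h,14))
E
```

```text
[ 487.93144146 -101.00866282  212.60303174] [ 9.99319218e-01  3.68928407e-02 -1.34448127e-04 -3.08576786e-05]
flange (array([547.2,  -2.8]), array([215.1, 183.4]), 5.83) 2356
box (array([519.5, 179.7]), array([102.9,  60.6]), 12.52) 414
handle z14 (array([ 471.1, -241.3]), array([95.8, 24.4]), 4.08)
```

View pics/t7.png

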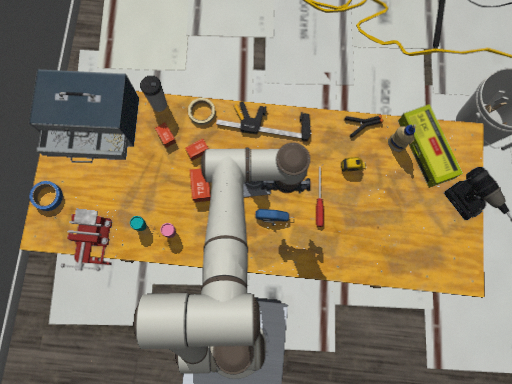

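The top view shows the box at (200,185) with the arm above. It measures (519.5,179.7) at 12.5°, which matches the target. Next is the screwdriver.

>>> drive_tool(
  plan=[
    [[-1,-1,-35,0,0],[-1,-1,-35,0,0],[-1,-1,-35,0,0],[-1,0,-35,0,0],[-1,0,-0.5,-35,-0.3],[-1,0,0,-40,0],[-1,0,0,-40,0],[-1,0,0,-35,0],[-1,0,0,-30,0],[-1,0,0,-16,0],[-1,0,0,-10,0],[-1,0,0,-5.5,0],[-1,0,0,0,0],[1,0,0,0,0],[1,0,0,0,0],[1,0,0,0,0],[1,0,0,0,0],[1,0,0,0,0],[1,0,0,0,0],[1,0,0,0,0]],
  ],
)

```text
clock: 22.23
position: [485.8, -240.4, 2.5]
ee_rot: [0.999, 0.036, 0.001, 0.0]
contact_force: [-0.6, 1.4, 4.9]
gripper_width: 25.2
grasp_force: 58.6
```

>>> drive_tool(
  plan=[
    [[1,0,0,10,0],[1,0,0,30,0],[1,0,0,40,0],[1,0,0,40,0],[1,0,0,40,0],[1,0,0,30,0],[1,0,0,5,0],[1,0.8,30,0,0.83],[1,0.8,30,0,0.83],[1,0.8,30,0,0.83],[1,0.8,30,0,0.83],[1,0.8,30,0,0.83],[1,0.8,30,0,0.83],[1,0.8,30,0,0.83],[1,0.8,30,0,0.83],[1,0.8,30,0,0.83],[1,0.8,30,0,0.83],[1,0.4,32,0,0],[1,0,0,0,0],[1,0,0,0,0]],
  ],
)

```text
clock: 23.9
position: [493.1, 93.1, 196.2]
ee_rot: [0.994, 0.109, -0.0, -0.0]
contact_force: [0.3, -0.1, -0.9]
gripper_width: 25.1
grasp_force: 59.3
```

```bash
python3 - <<'E'
from r import *
b,d=snap('scene'); a,_=snap('top')
cv2.imwrite('pics/s8.png',np.hstack([cv2.resize(a[130:220,180:280],(400,360)),cv2.resize(b[100:210,185:295],(400,400))[:360]])[:,:,::-1])
s=read_state();print(s['position'],s['ee_rot'],s['contact_force'],s['gripper_width'])
E
```

```text
[493.09430128  91.4372188  196.17518207] [ 9.94149066e-01  1.08016034e-01 -4.07851803e-04  7.00520567e-05] [ 0.64315579 -0.79036307 -1.85578227] 24.98022384051869
```

View pics/s8.png

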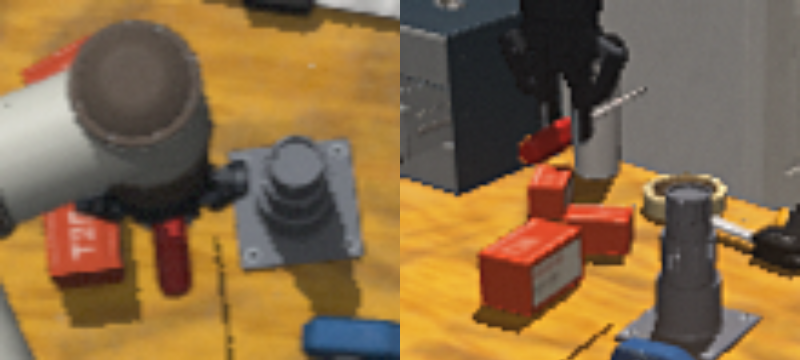

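The screwdriver is held level (left crop (172,255), right crop (570,130)) over the gap. I'll descend, then open only half way so the fingers clear the box and flange.

>>> drive_tool(
  plan=[
    [[1,0,0,-25,0],[1,0,0,-40,0],[1,0,0,-40,0],[1,0,0,-30,0],[1,0,0,-20,0],[1,0,0,-15,0],[1,0,0,-10,0],[1,0,0,-8,0],[1,0,0,-3,0],[1,0,0,-1.5,0],[1,0,0,0,0],[1,0,0,0,0]],
  ],
)

```text
clock: 25.0
position: [494.2, 92.0, 4.6]
ee_rot: [0.994, 0.108, 0.001, -0.0]
contact_force: [-0.0, -0.2, -0.0]
gripper_width: 25.3
grasp_force: 59.3
```

>>> drive_tool(
  plan=[
    [[1,0,0,-1,0],[1,0,0,-0.5,0],[1,0,0,0,0],[0.3,0,0,0,0],[0.2,0,0,0,0],[0.1,0,0,0,0],[0,0,0,0,0],[0,0,0,0,0],[0,0,0,0,0]],
  ],
)

```text
clock: 25.75
position: [493.9, 91.7, 2.5]
ee_rot: [0.994, 0.108, 0.0, -0.0]
contact_force: [0.1, -2.8, 2.1]
gripper_width: 42.3
grasp_force: 0.0
```

>>> drive_tool(
  plan=[
    [[0,0,0,8,0],[0,0,0,20,0],[0,0,0,35,0],[0,0,0,40,0],[0,0,0,40,0],[0,0,0,40,0],[0,0,0,25,0],[0,-15,30,0,0],[0,-15,35,0,0],[0,-15,35,0,0],[0,-15,35,0,0],[0,-15,35,0,0],[0,-15,35,0,0],[0,-15,35,0,0],[0,-15,35,0,0],[0,-15,35,0,0],[0,-15,35,0,0],[0,0,0,0,0]],
  ],
)

```text
clock: 27.25
position: [341.3, 442.2, 210.4]
ee_rot: [0.994, 0.111, 0.0, -0.001]
contact_force: [0.7, -1.5, -0.0]
gripper_width: 42.4
grasp_force: 0.0
```

```bash
python3 - <<'E'
from r import *
a,da=snap('top'); b,_=snap('scene'); n='top'
cv2.imwrite('pics/s9.png',np.hstack([cv2.resize(a[125:225,180:300],(400,333)),cv2.resize(b[120:220,190:310],(400,333))])[:,:,::-1])
s=read_state();print(s['position'])
g=comp(win(gray(a),236,280,155,215),(254,180)); print('flange',rect(n,g,6),g.sum())
bx=comp(win(red(a),180,212,157,210),(198,185)); print('box',rect(n,bx,60),bx.sum())
h=comp(win(red(a),213,238,170,220),(222,200)); print('handle z14',rect(n,h,14),h.sum())
H,S,V=hsv(a); m=win((S<110),213,240,145,186); print(np.argwhere(m)[:,::-1][:6].tolist())
P=ray(n,np.argwhere(comp(m,(226,170)))[:,::-1],4)[:,:2]; print('shank',P[P[:,0].argmax()],P[P[:,0].argmin()])
E
```

```text
[342.32851075 437.81024534 210.07801743]
flange (array([ 5.637e+02, -3.000e-01]), array([115.6, 108.6]), 12.3) 933
box (array([518.2, 183. ]), array([103.4,  61. ]), 10.7) 484
handle z14 (array([478.8,  88.7]), array([94.8, 25.7]), 12.23) 179
[[220, 155], [220, 156], [221, 156], [220, 157], [221, 157], [220, 158]]
shank [642.48580192 128.16970129] [533.32673555 104.68712906]
```

View pics/s9.png

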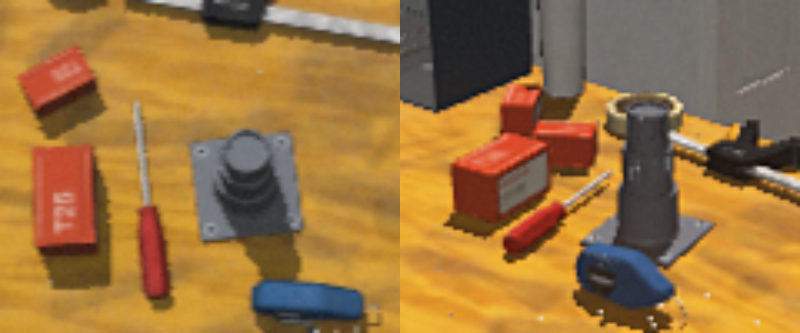

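The final layout looks right (box (63,200), driver (150,200), stack (248,170) in the left crop). The box may have shifted slightly, so I'll compare its edges at sub-pixel level with the earlier frames.

```bash
cat > sub.py <<'E'
from r import *
def bx(p,w,z,nm,thr):
    x0,x1,y0,y1=w; f=p.astype(np.float32); q=(f[...,0]-f[...,1])/(f.sum(-1)+30)*3
    u=cv2.resize(q[y0:y1,x0:x1],None,fx=8,fy=8,interpolation=cv2.INTER_CUBIC)
    c=max(cv2.findContours((u>thr).astype(np.uint8),cv2.RETR_EXTERNAL,cv2.CHAIN_APPROX_NONE)[0],key=cv2.contourArea).reshape(-1,2)
    P=ray('top',(c+.5)/8-.5+[x0,y0],z)[:,:2]; r=cv2.minAreaRect(P.astype(np.float32))
    a=np.deg2rad(r[2]); a=(a+np.pi/4)%(np.pi/2)-np.pi/4; R=np.array([[np.cos(a),np.sin(a)],[-np.sin(a),np.cos(a)]])
    L=(P-r[0])@R.T; out=[]
    for s in(-1,1):
        h=abs(L[:,1]).max(); m=(s*L[:,1]>h-8)&(abs(L[:,0])<36); vx,vy,px,py=cv2.fitLine(P[m].astype(np.float32),cv2.DIST_HUBER,0,.01,.01).ravel(); out+=[round(np.degrees(np.arctan(vy/vx)),2),(L[m][:,1].mean()).round(1)]
    print(nm,np.round(r[0],1),np.round(r[1],1),round(np.degrees(a),2),'sides deg/off',out)
if __name__=='__main__':
    a,_=snap('top')
    t1=cv2.imread('pics/t1.png')[:,:,::-1]; t7=cv2.imread('pics/t7.png')[:,:,::-1]
    for thr in(.75,.9):
        bx(t1,(140,185,145,197),60,'t1',thr); bx(t7,(180,214,157,210),60,'t7',thr); bx(a,(180,214,157,210),60,'now',thr)
        bx(a,(213,240,170,222),14,'drv',thr)
    d=a.astype(int)-t7; print('diff box',abs(d[165:205,186:213]).sum(-1).max(1).tolist())
E
python3 sub.py
```

```text
t1 [554.1 326.9] [ 63.6 113.6] -1.91 sides deg/off [np.float32(-1.16), np.float64(-30.7), np.float32(-1.45), np.float64(30.6)]
t7 [515.1 179.8] [114.2  62.4] 13.26 sides deg/off [np.float32(12.79), np.float64(-29.5), np.float32(9.94), np.float64(27.8)]
now [513.1 182.9] [115.8  62.1] 8.93 sides deg/off [np.float32(9.72), np.float64(-30.3), np.float32(11.87), np.float64(27.8)]
drv [477.8  89.6] [98.2 27.2] 12.33 sides deg/off [np.float32(14.09), np.float64(-12.4), np.float32(10.97), np.float64(12.2)]
t1 [557.5 326.2] [ 60.9 104.1] -2.04 sides deg/off [np.float32(-0.9), np.float64(-28.4), np.float32(-1.67), np.float64(23.0)]
t7 [519.2 180. ] [103.9  59.3] 12.5 sides deg/off [np.float32(14.38), np.float64(-28.0), np.float32(12.27), np.float64(22.3)]
now [517.6 183.1] [104.7  59.4] 8.56 sides deg/off [np.float32(9.73), np.float64(-27.6), np.float32(7.42), np.float64(22.1)]
drv [478.5  89.6] [95.6 25. ] 12.49 sides deg/off [np.float32(14.07), np.float64(-11.3), np.float32(10.51), np.float64(11.1)]
diff box [192, 187, 184, 196, 218, 196, 190, 199, 187, 187, 203, 180, 179, 183, 160, 170, 156, 111, 139, 167, 148, 117, 138, 157, 208, 207, 148, 247, 241, 241, 259, 275, 269, 264, 242, 227, 241, 262, 270, 289]
```

The box did shift about 3 mm and turned about 3° when the knuckles brushed it. Mend: re-square it by closing the gripper on it at the target pose.

>>> drive_tool(
  plan=[
    [[-1,19.6,-28.5,0,0],[-1,19.6,-28.5,0,0],[-1,19.6,-28.5,0,0],[-1,19.6,-28.5,0,0],[-1,19.6,-28.5,0,0],[-1,19.6,-28.5,0,0],[-1,19.6,-28.5,0,0],[-1,19.6,-28.5,0,0],[-1,19.6,-28.5,0,0],[-1,0,0,-30,0],[-1,0,0,-40,0],[-1,0,0,-40,0],[-1,0,0,-30,0],[-1,0,0,-20,0],[-1,0,0,-15,0],[-1,0,0,-12,0],[-1,0,0,-10,0],[-1,0,0,0,0],[-1,0,0,0,0]],
  ],
)

```text
clock: 28.98
position: [520.0, 179.5, 13.5]
ee_rot: [0.994, 0.108, -0.0, 0.0]
contact_force: [0.3, 0.6, -0.2]
gripper_width: 85.4
grasp_force: 0.0
```

>>> drive_tool(
  plan=[
    [[1,0,0,0,0],[1,0,0,0,0],[1,0,0,0,0],[1,0,0,0,0],[1,0,0,0,0],[1,0,0,0,0],[1,0,0,0,0]],
  ],
)

```text
clock: 29.57
position: [521.2, 181.1, 15.1]
ee_rot: [0.994, 0.108, 0.002, -0.001]
contact_force: [-0.9, 0.6, 6.1]
gripper_width: 62.0
grasp_force: 66.2
```

>>> drive_tool(
  plan=[
    [[0.4,0,0,0,0],[0,0,0,0,0],[-1,0,0,0,0],[-1,0,0,0,0],[-1,0,0,0,0],[-1,0,0,0,0],[-1,0,0,15,0],[-1,0,0,30,0],[-1,0,0,35,0],[-1,0,0,40,0],[-1,0,0,40,0],[-1,0,0,35,0],[-1,-20,30,0,0],[-1,-20,30,0,0],[-1,-20,30,0,0],[-1,-20,30,0,0],[-1,-20,30,0,0],[-1,-20,30,0,0],[-1,-20,30,0,0],[-1,-20,30,0,0]],
  ],
)

```text
clock: 31.23
position: [358.6, 421.3, 208.2]
ee_rot: [0.994, 0.108, -0.0, 0.0]
contact_force: [-0.1, 0.5, 0.7]
gripper_width: 85.3
grasp_force: 0.0
```

```bash
python3 sub.py; python3 - <<'E'
from r import *
a,_=last('top'); n='top'
b,d=snap('scene')
cv2.imwrite('pics/s10.png',np.hstack([cv2.resize(a[125:225,180:300],(400,333)),cv2.resize(b[120:220,190:310],(400,333))])[:,:,::-1])
bx=comp(win(red(a),180,212,157,210),(198,185)); print('box',rect(n,bx,60),bx.sum())
h=comp(win(red(a),213,238,170,220),(222,200)); print('handle z14',rect(n,h,14),h.sum())
print(read_state()['position'])
E
```

```text
t1 [554.1 326.9] [ 63.6 113.6] -1.91 sides deg/off [np.float32(-1.16), np.float64(-30.7), np.float32(-1.45), np.float64(30.6)]
t7 [515.1 179.8] [114.2  62.4] 13.26 sides deg/off [np.float32(12.79), np.float64(-29.5), np.float32(9.94), np.float64(27.8)]
now [513.9 180.3] [115.4  62.5] 9.54 sides deg/off [np.float32(8.74), np.float64(-30.3), np.float32(7.38), np.float64(28.2)]
drv [477.9  89.4] [98.2 27. ] 12.24 sides deg/off [np.float32(14.35), np.float64(-12.2), np.float32(10.94), np.float64(12.4)]
t1 [557.5 326.2] [ 60.9 104.1] -2.04 sides deg/off [np.float32(-0.9), np.float64(-28.4), np.float32(-1.67), np.float64(23.0)]
t7 [519.2 180. ] [103.9  59.3] 12.5 sides deg/off [np.float32(14.38), np.float64(-28.0), np.float32(12.27), np.float64(22.3)]
now [518.2 180.2] [105.1  59.6] 9.25 sides deg/off [np.float32(10.17), np.float64(-27.2), np.float32(9.98), np.float64(22.4)]
drv [478.2  89.6] [96.3 25.2] 12.53 sides deg/off [np.float32(14.5), np.float64(-11.2), np.float32(10.52), np.float64(11.1)]
diff box [194, 189, 174, 188, 213, 210, 205, 209, 203, 188, 216, 180, 200, 159, 148, 179, 167, 138, 132, 141, 142, 179, 169, 192, 214, 222, 229, 224, 232, 241, 253, 270, 274, 274, 241, 232, 226, 262, 258, 271]
box (array([518.9, 180.3]), array([103. ,  60.6]), 9.76) 485
handle z14 (array([478.6,  89. ]), array([94.5, 25. ]), 12.85) 173
[357.72761431 423.76199389 207.90931246]
```

View pics/s10.png

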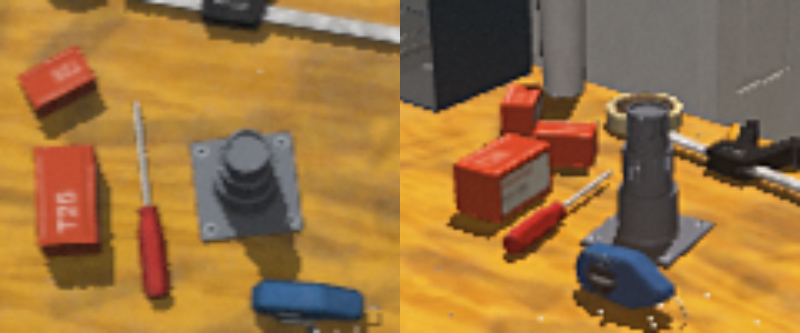

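```bash
cat > pca.py <<'E'
from r import *
def pca(p,w,z,nm):
    H,S,V=hsv(p); x0,x1,y0,y1=w
    m=comp(win(red(p),*w),((x0+x1)/2,(y0+y1)/2)); v=V[m].astype(np.uint8)
    # fill letters
    mm=cv2.morphologyEx(m.astype(np.uint8),cv2.MORPH_CLOSE,np.ones((5,5)))
    for t in(0,130,150,165):
        k=mm.astype(bool)&((V>t)|~m); k=comp(cv2.morphologyEx(k.astype(np.uint8),cv2.MORPH_OPEN,np.ones((3,3))),((x0+x1)/2,(y0+y1)/2))
        P=ray('top',np.argwhere(k)[:,::-1],z)[:,:2]; c=P.mean(0); e,u=np.linalg.eigh(np.cov(P.T)); d=u[:,1]
        print(nm,t,k.sum(),c.round(1),'ang',round(np.degrees(np.arctan(d[1]/d[0])),2),'LW',np.sqrt(12*e).round(1), 'rectang',rect('top',k,z))
    print(np.percentile(v,[5,15,30,50,80]))
if __name__=='__main__':
    t1=cv2.imread('pics/t1.png')[:,:,::-1]; t7=cv2.imread('pics/t7.png')[:,:,::-1]; a,_=last('top')
    pca(t1,(140,182,147,195),60,'t1'); pca(t7,(180,214,157,210),60,'t7'); pca(a,(180,214,157,210),60,'now')
    g=comp(win(gray(a),236,280,155,215),(254,180)); 
    # screwdriver axis via handle PCA
    h=comp(win(red(a),213,238,170,220),(222,200)); P=ray('top',np.argwhere(h)[:,::-1],14)[:,:2]; e,u=np.linalg.eigh(np.cov(P.T)); d=u[:,1]; print('drv',P.mean(0),np.degrees(np.arctan(d[1]/d[0])))
E
python3 pca.py
```

```text
t1 0 506 [557.2 325.4] ang -0.78 LW [ 60.8 102.2] rectang (array([557.9, 325.3]), array([ 61.1, 102.4]), 88.53)
t1 130 489 [557.8 326.3] ang -1.93 LW [ 59.1 102.3] rectang (array([558.1, 325.9]), array([ 59.9, 102. ]), 88.53)
t1 150 476 [558.1 327. ] ang -2.3 LW [ 57.7 101.7] rectang (array([558.3, 327. ]), array([ 57.7, 101.5]), 88.53)
t1 165 469 [558.1 327.4] ang -2.23 LW [ 56.9 101.8] rectang (array([558.4, 327.5]), array([ 56.8, 101.5]), 88.53)
[133. 187. 193. 196. 199.]
t7 0 441 [513.8 181.8] ang 22.64 LW [ 53.9 100.3] rectang (array([519.5, 179.7]), array([102.8,  60.7]), 12.31)
t7 130 432 [513.6 182.1] ang 23.17 LW [53.1 99.9] rectang (array([519.6, 180.2]), array([103. ,  59.5]), 13.59)
t7 150 416 [513.7 183. ] ang 22.65 LW [51.4 99.6] rectang (array([519.6, 181.3]), array([102.1,  57.6]), 12.54)
t7 165 402 [513.5 183.8] ang 22.34 LW [50.1 99.4] rectang (array([519.7, 181.8]), array([102.1,  56.6]), 13.59)
[144.65 185.   190.   193.   196.  ]
now 0 518 [518.5 180.2] ang 10.3 LW [ 60.8 103.1] rectang (array([518.9, 180.3]), array([103. ,  60.6]), 9.76)
now 130 507 [519.1 180.7] ang 9.69 LW [ 59.9 101.8] rectang (array([518.4, 180.8]), array([102.4,  58.5]), 7.45)
now 150 488 [519.1 181.5] ang 10.8 LW [ 57.8 102.3] rectang (array([519.4, 181.1]), array([100.3,  58.1]), 7.46)
now 165 485 [519.1 181.7] ang 10.76 LW [ 57.5 102.1] rectang (array([519.4, 181.2]), array([100.3,  58. ]), 7.46)
[146.  187.  192.  195.  197.2]
drv [475.65281454  88.91087532] 12.942500168208557
```

Final state: box gap about 100 mm and square to within about 2°, driver within about 1.5 mm of the middle of the gap, stack upright, bystanders untouched, arm clear. Handing in.

```bash
python3 -c "
from bench import *
print(job_done())"
```

```text
the job is handed in; nothing more can be done
None
```

The job is handed in with everything set out as asked, in order. The box was nudged once while I placed the screwdriver; I re-centred it, and it now sits about 2° off square with a gap of about 100 mm.

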